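Unlock the parcel counter's strongbox and hold the key turned

ROBOT

A 7-joint arm with a two-finger parallel gripper is mounted at the origin on the work surface. World frame = base frame: x ahead of the robot, y to its left, z up, the work surface at z = 0. Lengths are in m, angles in rad, forces in N, time in s.
With the tool pointing down it reaches from about 0.425 to 0.875 m from the base axis. Payload 4.7 kg.
Tool frame: the origin (TCP) lies between the finger pads; the fingertips stand 14 mm ahead of it and the grasp point (between the pads) lies 5 mm behind it; z points along the fingers, y is the line along which they close (so a half turn about z gives the same grasp; the last joint's range is limited). The gripper opens to 87 mm and grips with 3 to 60 N. Pads are 19 mm wide; open, the fingers measure 117 mm over their backs; the gripper's body (75 mm by 190 mm) begins 51 mm behind the grasp point.
Start: joints at [1.32, 0.321, -0.07, 1.45, 0.023, 1.371, -0.057], TCP at [0.17, -0.627, 0.237] pointing down, gripper open.
Joint ranges: [-2.86, 2.86], [-0.3, 2.09], [-1.38, 1.24], [0.06, 2.45], [-1.56, 4.7], [0.09, 2.05], [-2.69, 2.69]. Speed limits (rad/s): [2.57, 2.57, 3.14, 3.14, 3.14, 3.14, 3.14].

INTERFACE

Orientations are given as a rotation vector (axis times angle).
In Python, from bench import ctrl gives the robot as it stands.
- The arm moves only by the tool step_arm, never from a script. Its argument "commands" is a list of rows, each an object with "travel": the shift along the tool's x, y, z in m, a list of three; "turn": the turn, a rotation vector about the tool's x, y, z in degrees, a list of three. A call has 1 to 5 rows; each row is the pose to reach, as a shift and turn from the pose commanded when the call began, along the tool's axes at that moment; what a row does not reach only later rows make up. A row lasts 1/10 s, in which the tool goes at most 50 mm and 8.59 degrees, less where a joint would pass 70% of its speed; a pose out of reach is approached as far as the arm can. A call with a gripper value outside its range is refused whole. "gripper" is the opening, from 0 (shut) to 1 (fully open), set as the call begins (left out, the last holds). The fingers move at their own pace and stop on an object; "force" is the grip in N (left out, the last holds). Time passes only in rows, so rows that repeat a pose let the fingers close. It gives the time, the measured TCP pose, the force, the opening and the grip force at its end, in the units of the state.
- ctrl.get_state(): the state, without advancing time (a new reading comes with each control period).
- ctrl.get_image(name): name is "side" or "top" or "wrist"; returns the picture (480x640x3 uint8, red, green, blue); there is no depth.
- ctrl.camera_model(name): a dict with "fx", "fy", "cx", "cy" (pixels), "R" (3x3) and "t" (3): a world point X has camera coordinates R X + t; the wrist camera has in their place "T_tool_cam" (4x4, takes a point from camera to tool coordinates, whose origin is the TCP and whose axes are the flange's). Camera axes: x right, y down, z forward; pixel columns grow to the right and rows downward; lengths in m; the calibration is good to about 2 mm. A picture is of the moment at which its call begins: read the wrist's pose just before it. camera_model takes no time and is no camera call.
- ctrl.close_job(): hands the job in; it is judged then, once.
The state is a dict: "time": time; "joint_positions": joint angles; "qd": joint speeds; "joint_torque": joint torques, N m; "position": TCP position; "tool_rot": TCP orientation; "ft_force": force on the tool from outside, world axes, zero at the start; "torque": the same for the moment, N m; "grip_width": opening from 0.0 (shut) to 1.0 (fully open); "grip_force": force on a finger pad.
Only numpy, scipy, OpenCV 4.12 (cv2) and the standard library are available. Lean on these libraries where they do the work, as an engineer would, in place of code of your own. Each camera call takes 0.05 s, during which the arm holds its last target. There are 200 camera calls.

TASK

Take the key with the rectangular bow out of the wooden stand and put it into the keyhole on the strongbox lid; the lock is sticky, so wiggle the key gently to and fro about its axis to work it past the two askew wafers rather than forcing it. When it is fully home, turn it a quarter turn clockwise (seen from above) as far as its stop, and finish there, still gripping the key and holding it turned against the spring so that the latch bolt stays drawn. Leave the other things in the stand and on the counter where they are.

Things in the scene. Friction and masses are not known exactly. Their poses are not given: they have to be found in the camera images.
- key: the strongbox key, steel, upright in the stand. Bow: rectangular slab 38 (key x) x 8 (y) x 36 high, grip it across the 8; below it a round neck 6 across, 12 long, then a flat blade 18 (x) x 5 (y) x 26 long, tip 38 below the origin. Origin: middle of the bow's underside, the shoulder resting on the stand (later on the lock plate); z up. Same after a half turn about z. About 80 g
- round_key: another steel key in the stand, with a round disc bow 34 across; not for this lock, leave it. Origin where it rests on the stand's top
- bodkin: a wood-handled bodkin in the stand, round handle 22 across and 48 high; leave it. Origin where it rests on the stand's top
- stand: wooden block 70 (x) x 180 (y) x 50 high, fixed, with three pockets 55 apart along its y, each 7.5 (x) x 20.5 (y), 43 deep; key, round key and bodkin stand in them in any order, their own x along the stand's y. Origin at the centre of its underside
- strongbox: grey steel strongbox, fixed, 200 (x) x 240 (y), lid top 117 high. Lock plate: a flat 60 x 60 steel square on the lid, its face 120 above the table. Along the far (+x) edge of the lid, 108 from the lock, a steel latch bolt is drawn 25 towards the box's -y as the lock turns. Origin at the centre of its underside
- keyhole (a point): middle of the keyhole on the lock plate's face, 120 above the table, 30 from the box's centre towards -x; axes as the strongbox, slot along x. Mouth: a funnel 6 deep and 4 wider all round at the top, then, to 8.5 deep, a slot 20.4 long and 6.6 wide at its waist that lets the blade twist 0.54 rad either way, no more. Key home: its origin is here, blade below that slot, only then can it turn further
- wafer_upper (a point): hidden in the lock, on its axis, top of the upper stiff wafer (10 to 15 below the plate's face), slot 22 x 7.4, askew by 0.36 to 0.46 rad clockwise seen from above (axes given are the strongbox's). The blade's tip stops on it until the key is twisted to match within about 0.1 rad; then the blade passes and the wafer turns stiffly (0.06 N m) with the key
- wafer_lower (a point): top of the lower stiff wafer (18 to 23 below the plate's face), like the upper one but askew by 0.36 to 0.46 rad anticlockwise seen from above
- plug (a joint): the lock's plug, 25 to 39 below the plate's face, slot 22 x 7.2, in line with the keyhole's x at rest (0): straighten the key to enter it. Grows clockwise seen from above; stop at 1.57, a quarter turn. A spring turns it back (0.06 N m at 0, 0.22 at 1.57) if the key is let go. It lags the key by up to 0.13 rad of free play
- bottle: closed amber bottle, 64 across, 170 high, bystander (origin at the centre of its underside, z up)
- tape_roll: empty cardboard tape core, 84 across, 25 high, lying flat, bystander (origin at the centre of its underside, z up)
- small_carton: small flat carton 55 x 36 x 16, bystander (origin at the centre of its underside, z up)
- ink_pad: flat black ink pad 60 x 45 x 18 lying on the strongbox lid, bystander (origin at the centre of its underside, z up)
- stapler: desk stapler 130 long, 32 wide, 47 high, bystander (origin at the centre of its underside, z up)

How it is judged:
On the way, in this order (a step that is already met when the one before it is completed fails the run):
1. the key is lifted out of the stand, above the lock plate (height (world z) of key above 0.135 m and contact force between key and the fingers above 1 N), for 0.1 s.
2. the key is fully home in the keyhole, the plug not yet turned (z of key in the frame of keyhole between -0.005 and 0.004 m and horizontal distance between key and keyhole below 0.004 m and angle between key's own z axis and vertical below 0.12 rad and value of joint plug below 0.35 rad), for 0.05 s.
At the end, for the whole second after the job is handed in: Key upright (0.12 rad) and home in the keyhole (shoulder within 4 mm of the plate, 4 mm sideways), plug turned over 1.3 rad and still, fingers gripping the key; round key and bodkin within 20 mm, other bystanders within 40 mm of their starts (z of key in the frame of keyhole between -0.005 and 0.004 m and horizontal distance between key and keyhole below 0.004 m and angle between key's own z axis and vertical below 0.12 rad and value of joint plug above 1.3 rad and velocity of joint plug between -0.2 and 0.2 rad/s and contact force between key and the fingers above 2 N and distance of each of round_key, bodkin from where it was at the start of the episode below 0.02 m and distance of each of bottle, tape_roll, small_carton, ink_pad, stapler from where it was at the start of the episode below 0.04 m); the arm keeps its last pose, push and grip.
It fails at once if the key is forced hard (over 45 N) against the strongbox or its lock before it is home (contact force between key and strongbox above 45 N and z of key in the frame of keyhole above 0.006 m).
It fails at once if the round key or the bodkin is taken or knocked out of place (over 20 mm) (distance of any of round_key, bodkin from where it was at the start of the episode above 0.02 m).
It fails at once if a bystander is pushed more than 40 mm (distance of any of bottle, tape_roll, small_carton, ink_pad, stapler from where it was at the start of the episode above 0.04 m).
It also fails if it takes over 61 s, if anything falls off the work surface, if the arm or the gripper's body presses on something with over 40 N, if the wrist force passes 120 N, or if a joint passes its speed limit or range.

## Working session

There is one attempt and no reset: what is moved stays moved. The work goes in short steps, Python scripts to look and compute and a tool call to move; the robot and the scene stay as the last step left them, time stands still between calls to the robot, and variables do not carry over. Pictures are saved under pics/ and viewed, at most 10 in all, crops included, and the job is handed in when it is done.

Besides the shell and the picture viewer there is one more tool, called after "Call:" by a JSON object that holds its "fn" and its "kwargs". step_arm: Moves the arm, as the interface text tells. Its arguments: {"type":"object","properties":{"commands":{"type":"array"},"gripper":{"type":"number"},"force":{"type":"number"}},"required":["commands"]}

```bash
mkdir -p pics; python3 - <<'E'
from bench import ctrl
import cv2
s=ctrl.get_state();print(s['time'],s['position'],s['tool_rot'],s['grip_width'],s['ft_force'])
for n in('top','side'):
    cv2.imwrite(f'pics/{n}0.png',ctrl.get_image(n)[:,:,::-1]); m=ctrl.camera_model(n); print(n,m)
m=ctrl.camera_model('wrist');print(m)
E
```

```text
0.0 [ 0.16992269 -0.62686329  0.2354891 ] [-3.11226577e+00 -4.14554492e-01  6.01205465e-04] 0.9961650805450352 [ 0.02018073  0.56382893 -0.26139222]
top {'fx': 532.4162957605487, 'fy': 532.4162957605487, 'cx': 318.6458715163219, 'cy': 234.35497971255424, 'R': array([[-1.10066597e-02, -9.99939047e-01,  8.69166516e-04],
       [-9.99035646e-01,  1.09597594e-02, -4.25166019e-02],
       [ 4.25044845e-02, -1.33629410e-03, -9.99095382e-01]]), 't': array([-0.00408684,  0.45756109,  1.61342932])}
side {'fx': 613.8481912835562, 'fy': 613.8481912835562, 'cx': 313.72533257219663, 'cy': 239.65185209006958, 'R': array([[-0.99421042, -0.10600655,  0.01755687],
       [-0.09111401,  0.74511388, -0.66068415],
       [ 0.05695497, -0.65845874, -0.75045867]]), 't': array([0.45566561, 0.12315718, 1.47378741])}
{'fx': 342.7119692605855, 'fy': 342.7119692605855, 'cx': 323.3438884949021, 'cy': 242.16735368950935, 'T_tool_cam': array([[-1.50928954e-04, -9.58008543e-01, -2.86739619e-01,
         7.79609758e-02],
       [ 9.99999931e-01, -4.73503005e-05, -3.68163115e-04,
        -4.30734982e-04],
       [ 3.39126202e-04, -2.86739655e-01,  9.58008484e-01,
        -1.48061487e-01],
       [ 0.00000000e+00,  0.00000000e+00,  0.00000000e+00,
         1.00000000e+00]])}
```

View pics/top0.png

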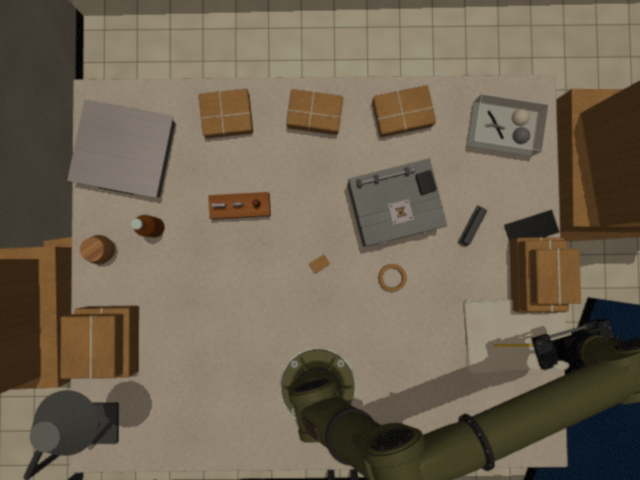

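View pics/side0.png

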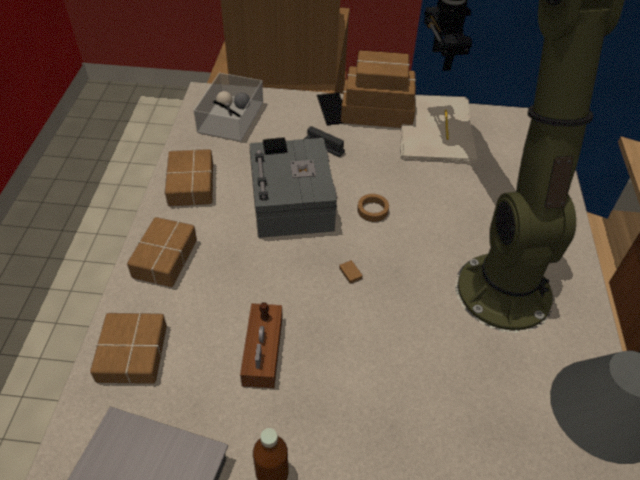

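The top view shows the stand at about (240,206), with the bodkin at (256,203) and the two keys at (219,206) and (237,205). The lock plate is at (401,211) and the latch is on the far side of the box. I'll zoom in to tell the keys apart.

```bash
cat > h.py <<'E'
from bench import ctrl
import numpy as np, cv2
from scipy.spatial.transform import Rotation as Ro
def ray(n,uv,z,s=None):
    m=ctrl.camera_model(n); d=np.array([(uv[0]-m['cx'])/m['fx'],(uv[1]-m['cy'])/m['fy'],1])
    if n=='wrist':
        R=Ro.from_rotvec(s['tool_rot']).as_matrix();T=m['T_tool_cam']
        c=R@T[:3,3]+s['position'];d=R@T[:3,:3]@d
    else: c=-m['R'].T@m['t'];d=m['R'].T@d
    return c+d*(z-c[2])/d[2]
def proj(n,X):
    m=ctrl.camera_model(n);c=m['R']@np.array(X)+m['t'];return m['fx']*c[0]/c[2]+m['cx'],m['fy']*c[1]/c[2]+m['cy']
E
python3 - <<'E'
from h import *
a=cv2.imread('pics/top0.png');b=cv2.imread('pics/side0.png')
A=cv2.resize(a[185:225,200:280],(800,400),interpolation=cv2.INTER_CUBIC)
B=cv2.resize(b[290:395,210:310],(420,440),interpolation=cv2.INTER_CUBIC)
C=cv2.resize(a[150:255,340:455],(380,347),interpolation=cv2.INTER_CUBIC)
o=np.zeros((600,800,3),np.uint8)
o[:200]=cv2.resize(A,(800,200)) if 0 else A[80:280];o[200:600,:420]=B[:400];o[200:547,420:]=C
cv2.imwrite('pics/z.png',o)
for n,uv,z in [('top',(240,206),.05),('top',(219,206),.08),('top',(237,205),.08),('top',(256,203),.098),('top',(401,211),.12),('side',(303,168),.12)]: print(n,uv,ray(n,uv,z))
# stand mask
hsv=cv2.cvtColor(a,cv2.COLOR_BGR2HSV);print(hsv[212,225],hsv[213,262],hsv[205,240])
E
```

```text
top (240, 206) [0.54289636 0.22430778 0.05      ]
top (219, 206) [0.54063772 0.2812865  0.08      ]
top (237, 205) [0.5429955  0.22867448 0.08      ]
top (256, 203) [0.54640168 0.17102137 0.098     ]
top (401, 211) [ 0.51677498 -0.24415381  0.12      ]
side (303, 168) [ 0.51392068 -0.24239768  0.12      ]
[ 12 179 118] [ 12 182 112] [11 62 66]
```

View pics/z.png

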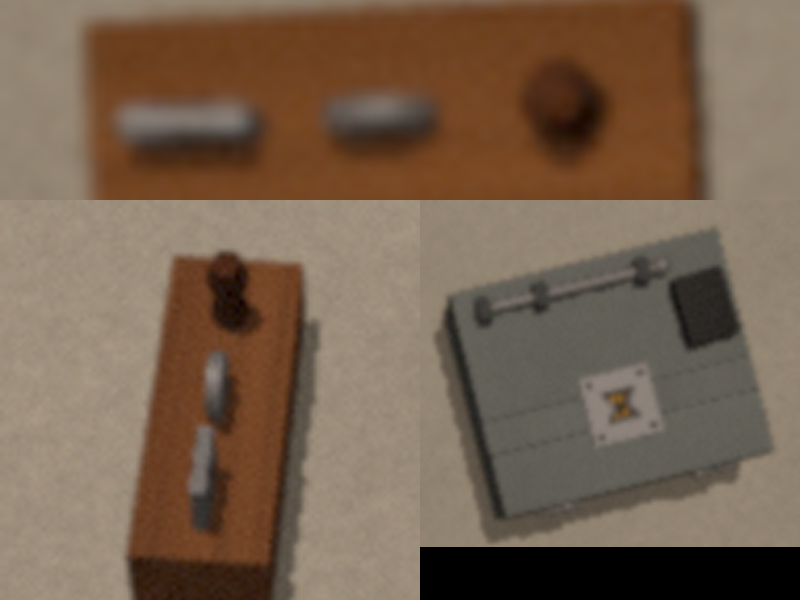

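The rectangular key is the leftmost in the top view, at about (0.541, 0.281). The lock is near (0.516, -0.243), with a box yaw of about +13°. I'll go over the lock first and look with the wrist camera.

```bash
cat >> h.py <<'E'
def plan(pos,yaw_y):
    """tool-frame travel/turn to reach pos, tool z down, tool y at world yaw (deg)"""
    s=ctrl.get_state();R=Ro.from_rotvec(s['tool_rot']);a=np.radians(yaw_y)
    y=np.array([np.cos(a),np.sin(a),0]);z=np.array([0,0,-1.]);x=np.cross(y,z)
    T=Ro.from_matrix(np.c_[x,y,z])
    tr=R.inv().apply(np.array(pos)-s['position']);tu=np.degrees((R.inv()*T).as_rotvec())
    M=R.as_matrix();print('t',round(s['time'],2),'pos',s['position'].round(4),'yawy',np.degrees(np.arctan2(M[1,1],M[0,1])).round(2),'tilt',M[:2,2].round(4),'q',np.round(s['joint_positions'],2),'F',np.round(s['ft_force'],1),'M',np.round(s['torque'],2),'w',round(s['grip_width'],4),round(s['grip_force'],1))
    print('travel',tr.round(4),'turn',tu.round(2))
E
python3 -c "
from h import *
plan([.516,-.243,.24],-77)"
```

```text
t 0.1 pos [ 0.1699 -0.6269  0.2356] yawy -74.82 tilt [-0.0006  0.0016] q [ 1.32  0.32 -0.07  1.45  0.02  1.37 -0.06] F [-0.2 -0.1 -0.2] M [-0.   -0.02  0.03] w 1.0017 0.0
travel [ 0.4345 -0.2799 -0.004 ] turn [-0.1   0.01  2.18]
```

Call:
{"fn": "step_arm", "kwargs": {"commands": [{"travel":[0.2,-0.13,0],"turn":[0,0,2]},{"travel":[0.2,-0.13,0],"turn":[0,0,2]},{"travel":[0.2,-0.13,0],"turn":[0,0,2]},{"travel":[0.2,-0.13,0],"turn":[0,0,2]},{"travel":[0.2,-0.13,0],"turn":[0,0,2]}], "gripper": 1}}

```text
time: 0.6
position: [0.3313, -0.4464, 0.2363]
tool_rot: [-3.119, -0.365, -0.001]
ft_force: [-0.0, -1.1, -0.1]
grip_width: 0.999
grip_force: 0.0
```

```bash
python3 -c "
from h import *
plan([.516,-.243,.24],-77)"
```

```text
t 0.6 pos [ 0.3313 -0.4464  0.2363] yawy -76.67 tilt [0.0004 0.0009] q [ 1.08  0.13 -0.21  1.68  0.03  1.33 -0.48] F [-0.  -1.1 -0.1] M [ 0.04 -0.08 -0.01] w 0.9985 0.0
travel [ 0.2266 -0.1554 -0.0034] turn [-0.05 -0.03  0.33]
```

Call:
{"fn": "step_arm", "kwargs": {"commands": [{"travel":[0.22,-0.15,-0.003]},{"travel":[0.22,-0.15,-0.003]},{"travel":[0.22,-0.15,-0.003]},{"travel":[0.22,-0.15,-0.003]},{"travel":[0.22,-0.15,-0.003]}]}}

```text
$.commands[0]: bad value
```

Call:
{"fn": "step_arm", "kwargs": {"commands": [{"travel":[0,0,0]},{"travel":[0,0,0]},{"travel":[0,0,0]}]}}

```text
$.commands[0]: bad value
```

```bash
python3 - <<'E'
from h import *
plan([.516,-.243,.24],-77)
im=ctrl.get_image('wrist');cv2.imwrite('pics/w1.png',im[:,:,::-1])
E
```

```text
t 0.6 pos [ 0.3313 -0.4464  0.2363] yawy -76.67 tilt [0.0004 0.0009] q [ 1.08  0.13 -0.21  1.68  0.03  1.33 -0.48] F [-0.  -1.1 -0.1] M [ 0.04 -0.08 -0.01] w 0.9985 0.0
travel [ 0.2266 -0.1554 -0.0034] turn [-0.05 -0.03  0.33]
```

View pics/w1.png

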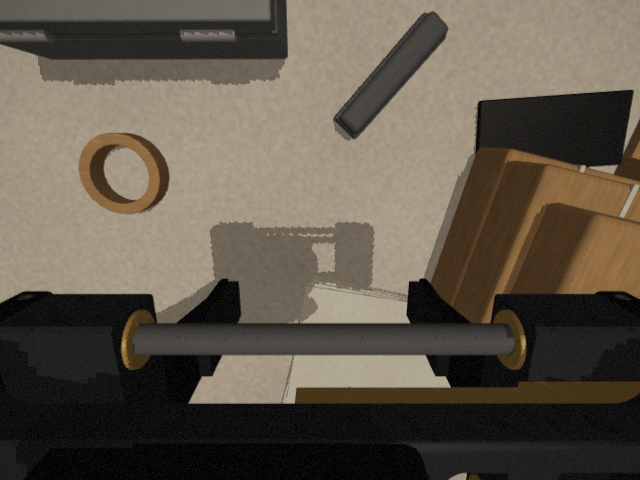

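The wrist view shows the gripper hiding rows below about 290, and image up is tool +x. I'll stop about 35 mm short of the lock so that it's clear of the fingers.

Call:
{"fn": "step_arm", "kwargs": {"commands": [{"travel":[0.19,-0.155,-0.003],"turn":[0,0,0]},{"travel":[0.19,-0.155,-0.003],"turn":[0,0,0]},{"travel":[0.19,-0.155,-0.003],"turn":[0,0,0]},{"travel":[0.19,-0.155,-0.003],"turn":[0,0,0]},{"travel":[0.19,-0.155,-0.003],"turn":[0,0,0]}]}}

```text
time: 1.15
position: [0.4797, -0.2532, 0.2394]
tool_rot: [-3.121, -0.362, 0.0]
ft_force: [0.7, -0.6, 0.1]
grip_width: 1.001
grip_force: 0.0
```

Call:
{"fn": "step_arm", "kwargs": {"commands": [{"travel":[0,0,0],"turn":[0,0,0]},{"travel":[0,0,0],"turn":[0,0,0]},{"travel":[0,0,0],"turn":[0,0,0]}]}}

```text
time: 1.45
position: [0.4777, -0.2569, 0.2391]
tool_rot: [3.121, 0.357, -0.002]
ft_force: [0.7, -0.3, -1.2]
grip_width: 1.003
grip_force: 0.0
```

```bash
python3 - <<'E'
from h import *
plan([.516,-.243,.24],-77)
im=ctrl.get_image('wrist');cv2.imwrite('pics/w2.png',im[:,:,::-1])
E
```

```text
t 1.45 pos [ 0.4777 -0.2569  0.2391] yawy -76.95 tilt [-0.0012 -0.0005] q [ 0.82  0.11 -0.41  1.7   0.05  1.34 -0.94] F [ 0.7 -0.3 -1.2] M [-0.03  0.05  0.  ] w 1.0026 0.0
travel [ 0.0404 -0.0049 -0.0009] turn [0.01 0.07 0.05]
```

View pics/w2.png

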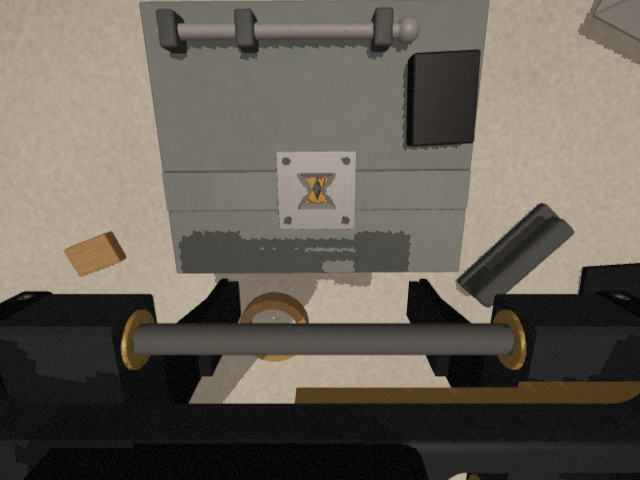

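The plate is at about (316,190) with its four screws visible, the bow-tie slot runs up the image (box x), and the box is nearly square to the tool. Now I'll measure the plate.

```bash
python3 - <<'E'
from h import *
for i in range(5):
    s=ctrl.get_state();im=ctrl.get_image('wrist')
    g=cv2.cvtColor(im,cv2.COLOR_RGB2HSV)
    roi=np.zeros(g.shape[:2],np.uint8);roi[140:240,265:370]=1
    m=((g[:,:,2]>128)&(roi>0)).astype(np.uint8)
    m=cv2.morphologyEx(m,cv2.MORPH_OPEN,np.ones((3,3)))
    c=max(cv2.findContours(m,cv2.RETR_EXTERNAL,cv2.CHAIN_APPROX_NONE)[0],key=cv2.contourArea)
    P=np.array([ray('wrist',p[0],.12,s)[:2] for p in cv2.convexHull(c)],np.float32)*1000
    r=cv2.minAreaRect(P);
    # slot: dark/yellow pixels inside the plate
    k=cv2.fillPoly(np.zeros_like(m),[cv2.convexHull(c)],1);k=cv2.erode(k,np.ones((21,21)))&(1-m)
    k=cv2.morphologyEx(k,cv2.MORPH_CLOSE,np.ones((9,9)))
    cc=max(cv2.findContours(k,cv2.RETR_EXTERNAL,cv2.CHAIN_APPROX_NONE)[0],key=cv2.contourArea)
    h=cv2.minAreaRect(np.array([ray('wrist',p[0],.12,s)[:2] for p in cc],np.float32)*1000)
    print(s['position'].round(4),r,h)
E
```

```text
[ 0.4776 -0.2572  0.2392] ((515.0479736328125, -241.86026000976562), (60.64164733886719, 60.782928466796875), 13.193811416625977) ((514.5025024414062, -242.05313110351562), (28.042701721191406, 28.46702003479004), 13.502935409545898)
[ 0.4776 -0.2571  0.2392] ((514.9838256835938, -241.82521057128906), (60.684627532958984, 60.67775344848633), 13.396172523498535) ((514.5335083007812, -242.01235961914062), (28.047468185424805, 28.472726821899414), 13.48915958404541)
[ 0.4778 -0.257   0.2393] ((514.9763793945312, -241.92276000976562), (60.75864791870117, 60.828453063964844), 13.885520935058594) ((514.687255859375, -241.86268615722656), (28.056947708129883, 28.492023468017578), 13.480328559875488)
[ 0.4779 -0.2567  0.2394] ((514.7316284179688, -241.95904541015625), (60.7569694519043, 60.597896575927734), 14.270455360412598) ((514.6577758789062, -241.6346893310547), (28.13775062561035, 28.476903915405273), 13.507380485534668)
[ 0.4781 -0.2565  0.2395] ((515.0474853515625, -241.84918212890625), (60.767555236816406, 60.65760803222656), 13.102849960327148) ((514.7618408203125, -242.1865692138672), (27.30632781982422, 28.768020629882812), 13.0428466796875)
```

```bash
python3 -c "
from h import *
plan([.50,.0,.22],-40);plan([.541,.23,.2],1)"
```

```text
t 1.75 pos [ 0.4783 -0.2562  0.2395] yawy -76.92 tilt [-0.0002 -0.0001] q [ 0.82  0.11 -0.41  1.7   0.05  1.34 -0.94] F [-0.5  0.   0.2] M [-0.05 -0.02 -0.  ] w 0.9985 0.0
travel [ 0.0792 -0.2446  0.0195] turn [ 0.000e+00  1.000e-02 -3.692e+01]
t 1.75 pos [ 0.4783 -0.2562  0.2395] yawy -76.92 tilt [-0.0002 -0.0001] q [ 0.82  0.11 -0.41  1.7   0.05  1.34 -0.94] F [-0.5  0.   0.2] M [-0.05 -0.02 -0.  ] w 0.9985 0.0
travel [ 0.1711 -0.4594  0.0394] turn [-0.000e+00  1.000e-02 -7.792e+01]
```

Call:
{"fn": "step_arm", "kwargs": {"commands": [{"travel":[0.075,-0.23,0.0],"turn":[0,0,-38]},{"travel":[0.075,-0.23,0.0],"turn":[0,0,-38]},{"travel":[0.075,-0.23,0.0],"turn":[0,0,-38]},{"travel":[0.075,-0.23,0.0],"turn":[0,0,-38]},{"travel":[0.075,-0.23,0.0],"turn":[0,0,-38]}]}}

```text
time: 2.25
position: [0.4992, -0.0117, 0.2399]
tool_rot: [2.829, 1.364, 0.001]
ft_force: [1.1, 0.1, -0.5]
grip_width: 1.002
grip_force: 0.0
```

```bash
python3 -c "
from h import *
plan([.541,.23,.2],1)"
```

```text
t 2.25 pos [ 0.4992 -0.0117  0.2399] yawy -38.51 tilt [ 0.0008 -0.0002] q [ 0.61  0.02 -0.64  1.79  0.02  1.33 -0.71] F [ 1.1  0.1 -0.5] M [-0.05 -0.1   0.02] w 1.0023 0.0
travel [ 0.2151 -0.1178  0.0399] turn [  0.05  -0.   -39.51]
```

Call:
{"fn": "step_arm", "kwargs": {"commands": [{"travel":[0.215,-0.118,0.04],"turn":[0,0,-39.5]},{"travel":[0.215,-0.118,0.04],"turn":[0,0,-39.5]},{"travel":[0.215,-0.118,0.04],"turn":[0,0,-39.5]},{"travel":[0.215,-0.118,0.04],"turn":[0,0,-39.5]},{"travel":[0.215,-0.118,0.04],"turn":[0,0,-39.5]}]}}

```text
time: 2.75
position: [0.5427, 0.2286, 0.1995]
tool_rot: [2.204, 2.238, 0.001]
ft_force: [1.3, -0.2, -0.3]
grip_width: 1.0
grip_force: 0.0
```

Call:
{"fn": "step_arm", "kwargs": {"commands": [{"travel":[0,0,0],"turn":[0,0,0]},{"travel":[0,0,0],"turn":[0,0,0]},{"travel":[0,0,0],"turn":[0,0,0]}]}}

```text
time: 3.05
position: [0.5428, 0.2255, 0.1994]
tool_rot: [2.211, 2.231, -0.001]
ft_force: [0.4, -0.6, -0.3]
grip_width: 0.999
grip_force: 0.0
```

```bash
python3 - <<'E'
from h import *
plan([.541,.23,.2],1)
im=ctrl.get_image('wrist');cv2.imwrite('pics/w3.png',im[:,:,::-1])
E
```

```text
t 3.05 pos [0.5428 0.2255 0.1994] yawy 0.53 tilt [ 0.0001 -0.0012] q [ 0.27  0.32 -0.85  1.64  0.25  1.3  -0.61] F [ 0.4 -0.6 -0.3] M [ 0.02 -0.16  0.03] w 0.9991 0.0
travel [ 0.0045 -0.0017 -0.0006] turn [ 0.    0.07 -0.47]
```

View pics/w3.png

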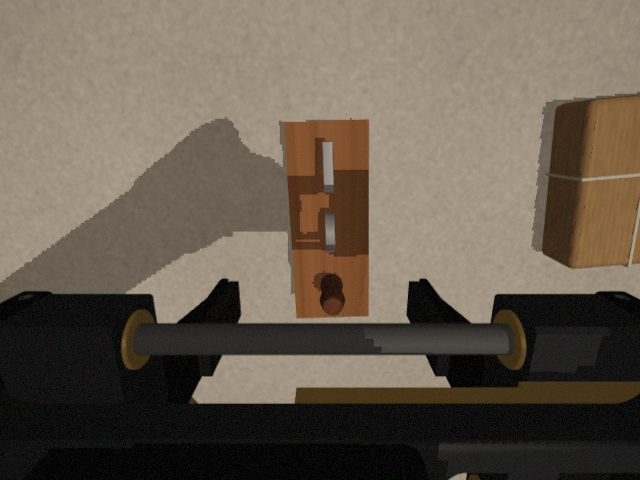

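The rectangular key's bow is at about (328,165), with its bright top face at rows 142–186; the round key is at (330,232) and the bodkin at (332,295). Measuring the key and the stand.

```bash
python3 - <<'E'
from h import *
s=ctrl.get_state();im=ctrl.get_image('wrist');g=cv2.cvtColor(im,cv2.COLOR_RGB2HSV)
print(im[138:196:3,328,:].tolist())
m=((g[:,:,2]>140)&(g[:,:,1]<60)).astype(np.uint8);k=np.zeros_like(m);k[135:200,312:345]=1;m&=k
c=max(cv2.findContours(m,cv2.RETR_EXTERNAL,cv2.CHAIN_APPROX_NONE)[0],key=cv2.contourArea)
print(cv2.boundingRect(c))
print(cv2.minAreaRect(np.array([ray('wrist',p[0],.086,s)[:2] for p in c],np.float32)*1000))
w=((g[:,:,0]<16)&(g[:,:,1]>110)).astype(np.uint8);k[:]=0;k[110:322,270:390]=1;w&=k;w=cv2.morphologyEx(w,cv2.MORPH_CLOSE,np.ones((15,15)))
c=max(cv2.findContours(w,cv2.RETR_EXTERNAL,cv2.CHAIN_APPROX_NONE)[0],key=cv2.contourArea)
print(cv2.minAreaRect(np.array([ray('wrist',p[0],.05,s)[:2] for p in c],np.float32)*1000))
E
```

```text
[[136, 87, 52], [133, 124, 116], [154, 142, 136], [154, 144, 136], [154, 144, 136], [154, 145, 137], [155, 146, 137], [155, 144, 137], [154, 143, 137], [154, 145, 137], [153, 145, 136], [152, 144, 136], [153, 142, 136], [153, 144, 135], [155, 145, 136], [139, 128, 122], [81, 76, 71], [84, 81, 76], [76, 59, 46], [131, 82, 45]]
(323, 142, 10, 42)
((544.50048828125, 287.48223876953125), (6.286827564239502, 30.0357608795166), 2.7686407566070557)
((546.405517578125, 229.912109375), (69.02371215820312, 179.57949829101562), 2.571976900100708)
```

```bash
python3 -c "
from h import *
plan([.544,.2848,.12],2.7);plan([.544,.2848,.07],2.7)"
```

```text
t 3.15 pos [0.543  0.225  0.1998] yawy 0.47 tilt [ 0.0008 -0.0013] q [ 0.27  0.31 -0.85  1.64  0.25  1.3  -0.61] F [-0.  -0.2  0.8] M [ 0.   -0.08  0.05] w 0.9954 0.0
travel [0.0599 0.0015 0.0797] turn [ 0.04  0.08 -2.23]
t 3.15 pos [0.543  0.225  0.1998] yawy 0.47 tilt [ 0.0008 -0.0013] q [ 0.27  0.31 -0.85  1.64  0.25  1.3  -0.61] F [-0.  -0.2  0.8] M [ 0.   -0.08  0.05] w 0.9954 0.0
travel [0.06   0.0014 0.1297] turn [ 0.04  0.08 -2.23]
```

Call:
{"fn": "step_arm", "kwargs": {"commands": [{"travel":[0.04,0.001,0.01],"turn":[0,0,-2.2]},{"travel":[0.06,0.0015,0.03],"turn":[0,0,-2.2]},{"travel":[0.06,0.0015,0.06],"turn":[0,0,-2.2]},{"travel":[0.06,0.0015,0.08],"turn":[0,0,-2.2]},{"travel":[0.06,0.0015,0.08],"turn":[0,0,-2.2]}]}}

```text
time: 3.65
position: [0.542, 0.2843, 0.1168]
tool_rot: [-2.167, -2.273, 0.008]
ft_force: [-0.9, -0.1, 1.2]
grip_width: 0.998
grip_force: 0.0
```

Call:
{"fn": "step_arm", "kwargs": {"commands": [{"travel":[0,0,0.02],"turn":[0,0,0]},{"travel":[0,0,0.035],"turn":[0,0,0]},{"travel":[0,0,0.048],"turn":[0,0,0]},{"travel":[0,0,0.049],"turn":[0,0,0]},{"travel":[0,0,0.049],"turn":[0,0,0]}]}}

```text
time: 4.15
position: [0.5432, 0.287, 0.0706]
tool_rot: [-2.165, -2.276, 0.0]
ft_force: [0.6, -0.6, -0.4]
grip_width: 0.999
grip_force: 0.0
```

```bash
python3 - <<'E'
from h import *
plan([.544,.2848,.07],2.7)
im=ctrl.get_image('wrist');S=ctrl.get_image('side')
o=np.zeros((600,800,3),np.uint8);o[:300,:400]=cv2.resize(im,(400,300));c=S[270:390,200:320];o[:600,200:800]=cv2.resize(c,(600,600),interpolation=cv2.INTER_CUBIC)
o[:300,:400]=cv2.resize(im,(400,300))
cv2.imwrite('pics/g.png',o[:,:,::-1])
E
```

```text
t 4.15 pos [0.5432 0.287  0.0706] yawy 2.85 tilt [-0.0001 -0.0001] q [ 0.11  0.51 -0.81  1.7   0.4   1.11 -0.77] F [ 0.6 -0.6 -0.4] M [-0.   -0.14 -0.05] w 0.9991 0.0
travel [-0.0023  0.0007  0.0006] turn [-0.01  0.    0.15]
```

View pics/g.png

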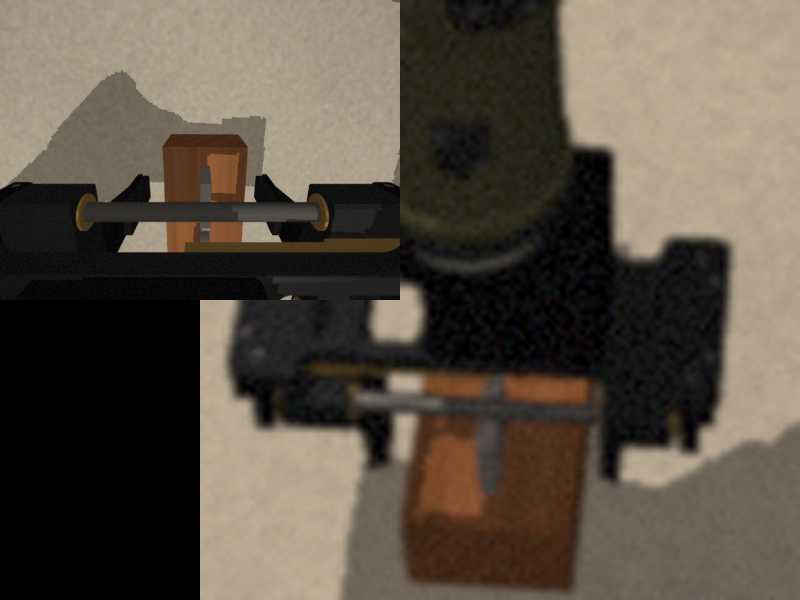

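The fingers straddle the key's bow centrally. Next I'll trim 2 mm along tool x and close.

Call:
{"fn": "step_arm", "kwargs": {"commands": [{"travel":[-0.002,0.0,0],"turn":[0,0,0]},{"travel":[-0.002,0.0,0],"turn":[0,0,0]},{"travel":[-0.002,0.0,0],"turn":[0,0,0]},{"travel":[-0.002,0.0,0],"turn":[0,0,0]},{"travel":[-0.002,0.0,0],"turn":[0,0,0]}], "gripper": 0, "force": 20}}

```text
time: 4.75
position: [0.5432, 0.2852, 0.0706]
tool_rot: [2.165, 2.276, 0.0]
ft_force: [-0.4, -0.1, 0.5]
grip_width: 0.631
grip_force: 0.0
```

Call:
{"fn": "step_arm", "kwargs": {"commands": [{"travel":[0,0,0],"turn":[0,0,0]},{"travel":[0,0,0],"turn":[0,0,0]},{"travel":[0,0,0],"turn":[0,0,0]},{"travel":[0,0,0],"turn":[0,0,0]},{"travel":[0,0,0],"turn":[0,0,0]}]}}

```text
time: 5.25
position: [0.5431, 0.2852, 0.0705]
tool_rot: [-2.165, -2.276, 0.0]
ft_force: [-0.2, -0.6, -0.3]
grip_width: 0.173
grip_force: 0.0
```

```bash
python3 -c "
from h import *
plan([.544,.2848,.07],2.7)"
```

```text
t 5.25 pos [0.5431 0.2852 0.0705] yawy 2.87 tilt [-0.0001 -0.0001] q [ 0.11  0.5  -0.81  1.7   0.4   1.11 -0.77] F [-0.2 -0.6 -0.3] M [ 0.03 -0.06  0.04] w 0.1728 0.0
travel [-0.0004  0.0008  0.0005] turn [-0.01  0.01  0.17]
```

Call:
{"fn": "step_arm", "kwargs": {"commands": [{"travel":[0,0,0],"turn":[0,0,0]},{"travel":[0,0,0],"turn":[0,0,0]},{"travel":[0,0,0],"turn":[0,0,0]},{"travel":[0,0,0],"turn":[0,0,0]}]}}

```text
time: 5.65
position: [0.5443, 0.2852, 0.0708]
tool_rot: [2.165, 2.275, 0.003]
ft_force: [5.1, 0.6, -1.1]
grip_width: 0.09
grip_force: 20.0
```

```bash
python3 -c "
from h import *
plan([.544,.2848,.07],2.7)"
```

```text
t 5.65 pos [0.5443 0.2852 0.0708] yawy 2.85 tilt [0.0021 0.0006] q [ 0.11  0.5  -0.81  1.7   0.4   1.1  -0.77] F [ 5.1  0.6 -1.1] M [ 0.12 -1.26 -0.04] w 0.0901 20.0
travel [-0.0004 -0.0003  0.0008] turn [ 0.12 -0.03  0.15]
```

Call:
{"fn": "step_arm", "kwargs": {"commands": [{"travel":[0,0.0013,0],"turn":[0,0,0]},{"travel":[0,0.0013,0],"turn":[0,0,0]},{"travel":[0,0.0013,0],"turn":[0,0,0]}], "force": 60}}

```text
time: 5.95
position: [0.5445, 0.2852, 0.0706]
tool_rot: [2.165, 2.276, -0.0]
ft_force: [1.6, 0.4, -0.1]
grip_width: 0.087
grip_force: 60.0
```

```bash
python3 -c "
from h import *
plan([.544,.2848,.17],2.7)"
```

```text
t 5.95 pos [0.5445 0.2852 0.0706] yawy 2.88 tilt [ 0.0001 -0.0002] q [ 0.11  0.51 -0.8   1.7   0.4   1.11 -0.77] F [ 1.6  0.4 -0.1] M [-0.05 -0.77 -0.02] w 0.087 60.0
travel [-0.0004 -0.0005 -0.0994] turn [0.   0.01 0.18]
```

Call:
{"fn": "step_arm", "kwargs": {"commands": [{"travel":[0,0,-0.015],"turn":[0,0,0]},{"travel":[0,0,-0.04],"turn":[0,0,0]},{"travel":[0,0,-0.08],"turn":[0,0,0]},{"travel":[0,0,-0.12],"turn":[0,0,0]},{"travel":[0,0,-0.14],"turn":[0,0,0]}]}}

```text
time: 6.45
position: [0.5436, 0.2865, 0.2136]
tool_rot: [-2.163, -2.277, -0.002]
ft_force: [-0.6, 0.3, -0.3]
grip_width: 0.087
grip_force: 60.0
```

Call:
{"fn": "step_arm", "kwargs": {"commands": [{"travel":[0,0,0],"turn":[0,0,0]},{"travel":[0,0,0],"turn":[0,0,0]},{"travel":[0,0,0],"turn":[0,0,0]}]}}

```text
time: 6.75
position: [0.5431, 0.2846, 0.2084]
tool_rot: [-2.164, -2.276, 0.006]
ft_force: [-0.4, -0.2, -1.6]
grip_width: 0.087
grip_force: 60.0
```

```bash
python3 - <<'E'
from h import *
plan([.5149,-.2419,.21],-76.5)
im=ctrl.get_image('side');x,y=map(int,proj('side',[.544,.285,.2]));print(x,y)
c=im[y-70:y+100,x-75:x+75];cv2.imwrite('pics/l.png',cv2.resize(c,(525,595),interpolation=cv2.INTER_CUBIC)[:,:,::-1])
E
```

```text
t 6.75 pos [0.5431 0.2846 0.2084] yawy 2.89 tilt [-0.0038 -0.0018] q [ 0.16  0.38 -0.87  1.56  0.29  1.34 -0.69] F [-0.4 -0.2 -1.6] M [-0.01 -0.07 -0.03] w 0.0865 60.0
travel [-0.5244 -0.0547 -0.0006] turn [-0.12  0.23 79.39]
254 320
```

View pics/l.png

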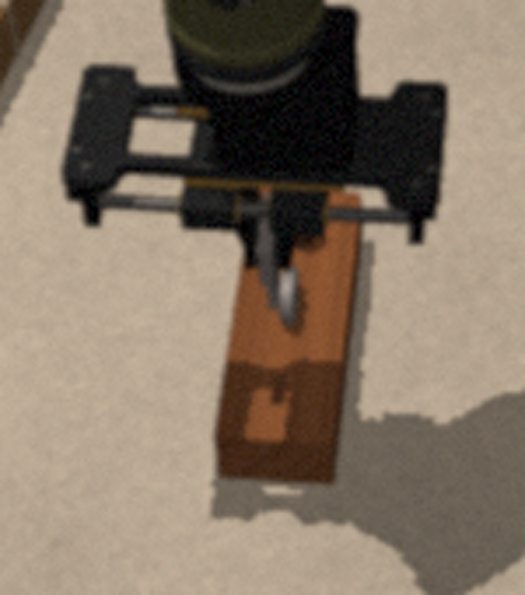

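The key is held between the fingers and clear of the stand. Now I'll carry it to the lock.

Call:
{"fn": "step_arm", "kwargs": {"commands": [{"travel":[-0.24,-0.025,-0.002],"turn":[0,0,40]},{"travel":[-0.24,-0.025,-0.002],"turn":[0,0,40]},{"travel":[-0.24,-0.025,-0.002],"turn":[0,0,40]},{"travel":[-0.24,-0.025,-0.002],"turn":[0,0,40]},{"travel":[-0.24,-0.025,-0.002],"turn":[0,0,40]}]}}

```text
time: 7.3
position: [0.5302, 0.0408, 0.2112]
tool_rot: [-2.818, -1.388, 0.004]
ft_force: [0.6, -0.1, -0.6]
grip_width: 0.081
grip_force: 60.0
```

```bash
python3 -c "
from h import *
plan([.5149,-.2419,.21],-76.5)"
```

```text
t 7.3 pos [0.5302 0.0408 0.2112] yawy -37.55 tilt [-0.0026 -0.0009] q [ 0.52  0.13 -0.69  1.76  0.09  1.28 -0.85] F [ 0.6 -0.1 -0.6] M [-0.02 -0.08  0.01] w 0.0813 60.0
travel [-0.2335  0.1602  0.0015] turn [-0.04  0.16 38.95]
```

Call:
{"fn": "step_arm", "kwargs": {"commands": [{"travel":[-0.233,0.16,0.001],"turn":[0,0,39]},{"travel":[-0.233,0.16,0.001],"turn":[0,0,39]},{"travel":[-0.233,0.16,0.001],"turn":[0,0,39]},{"travel":[-0.233,0.16,0.001],"turn":[0,0,39]},{"travel":[-0.233,0.16,0.001],"turn":[0,0,39]}]}}

```text
time: 7.8
position: [0.5187, -0.2071, 0.2103]
tool_rot: [-3.118, -0.372, 0.003]
ft_force: [0.4, 0.1, -0.6]
grip_width: 0.091
grip_force: 60.0
```

Call:
{"fn": "step_arm", "kwargs": {"commands": [{"travel":[0,0,0],"turn":[0,0,0]},{"travel":[0,0,0],"turn":[0,0,0]},{"travel":[0,0,0],"turn":[0,0,0]}]}}

```text
time: 8.1
position: [0.5198, -0.2036, 0.2107]
tool_rot: [-3.116, -0.383, 0.002]
ft_force: [-0.0, 0.3, -0.5]
grip_width: 0.086
grip_force: 60.0
```

```bash
python3 -c "
from h import *
plan([.5149,-.2419,.21],-76.5)"
```

```text
t 8.1 pos [ 0.5198 -0.2036  0.2107] yawy -76.0 tilt [-0.0015  0.0018] q [ 0.74  0.17 -0.46  1.7   0.08  1.29 -1.06] F [-0.   0.3 -0.5] M [-0.04  0.01 -0.04] w 0.0858 60.0
travel [-0.014   0.036   0.0006] turn [-0.12  0.06  0.5 ]
```

Call:
{"fn": "step_arm", "kwargs": {"commands": [{"travel":[-0.014,0.036,0.001],"turn":[-0.1,0,0.5]},{"travel":[-0.014,0.036,0.01],"turn":[-0.1,0,0.5]},{"travel":[-0.014,0.036,0.02],"turn":[-0.1,0,0.5]},{"travel":[-0.014,0.036,0.024],"turn":[-0.1,0,0.5]},{"travel":[-0.014,0.036,0.024],"turn":[-0.1,0,0.5]}]}}

```text
time: 8.6
position: [0.5149, -0.2416, 0.1866]
tool_rot: [3.12, 0.37, -0.002]
ft_force: [0.5, -0.8, 0.0]
grip_width: 0.087
grip_force: 60.0
```

Call:
{"fn": "step_arm", "kwargs": {"commands": [{"travel":[0,0,0],"turn":[0,0,0]},{"travel":[0,0,0],"turn":[0,0,0]},{"travel":[0,0,0],"turn":[0,0,0]}]}}

```text
time: 8.9
position: [0.5153, -0.2436, 0.1881]
tool_rot: [3.118, 0.366, 0.001]
ft_force: [0.2, 0.0, -1.4]
grip_width: 0.081
grip_force: 60.0
```

```bash
python3 - <<'E'
from h import *
plan([.5149,-.2419,.18],-76.5)
o=np.zeros((600,800,3),np.uint8)
for i,n in enumerate(('side','top')):
    im=ctrl.get_image(n);x,y=map(int,proj(n,[.515,-.242,.14]));print(n,x,y,proj(n,[.515,-.242,.12]))
    o[:,400*i:400*i+400]=cv2.resize(im[y-45:y+45,x-30:x+30],(400,600),interpolation=cv2.INTER_CUBIC)
cv2.imwrite('pics/k.png',o[:,:,::-1])
E
```

```text
t 8.9 pos [ 0.5153 -0.2436  0.1881] yawy -76.61 tilt [ 0.0011 -0.0021] q [ 0.78  0.21 -0.43  1.71  0.09  1.24 -1.01] F [ 0.2  0.  -1.4] M [ 0.01 -0.01  0.01] w 0.0806 60.0
travel [-0.     -0.0017  0.0081] turn [ 0.13 -0.03 -0.11]
side 302 162 (np.float64(302.5632648171008), np.float64(168.06815538963605))
top 401 211 (np.float64(400.25462669104223), np.float64(211.6299553011933))
```

View pics/k.png

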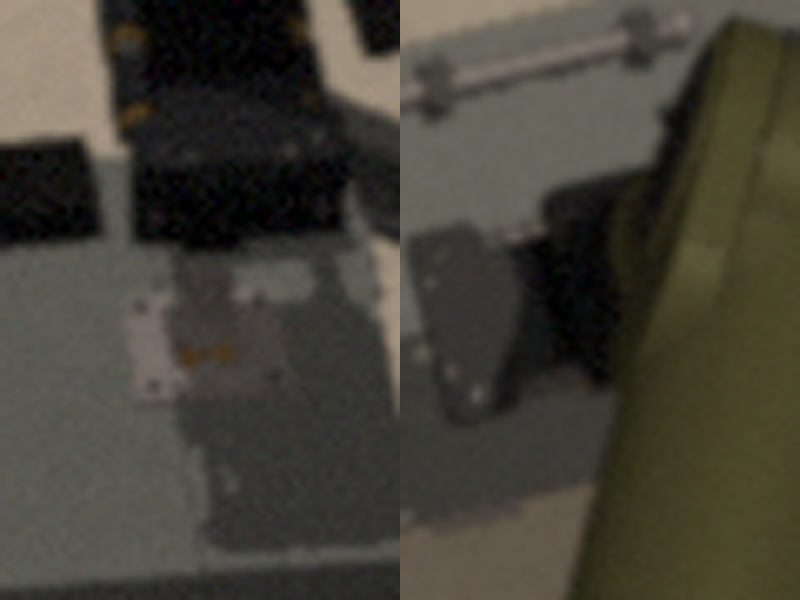

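The side crop shows the blade just above the slot and lined up with its gold wafer marks. I'll go down slowly, feeling for contact.

Call:
{"fn": "step_arm", "kwargs": {"commands": [{"travel":[0,-0.0015,0.003],"turn":[0,0,0]},{"travel":[0,-0.0015,0.006],"turn":[0,0,0]},{"travel":[0,-0.0015,0.009],"turn":[0,0,0]},{"travel":[0,-0.0015,0.009],"turn":[0,0,0]},{"travel":[0,-0.0015,0.009],"turn":[0,0,0]}]}}

```text
time: 9.5
position: [0.5146, -0.2423, 0.1785]
tool_rot: [3.119, 0.366, -0.0]
ft_force: [0.2, 0.6, 0.4]
grip_width: 0.089
grip_force: 60.0
```

```bash
python3 -c "
from h import *
plan([.5149,-.2419,.17],-76.5)"
```

```text
t 9.5 pos [ 0.5146 -0.2423  0.1785] yawy -76.63 tilt [ 0.0001 -0.0016] q [ 0.77  0.21 -0.43  1.72  0.1   1.23 -1.02] F [0.2 0.6 0.4] M [-0.02  0.02 -0.01] w 0.0889 60.0
travel [ 0.0004 -0.0003  0.0085] turn [ 0.09  0.02 -0.13]
```

Call:
{"fn": "step_arm", "kwargs": {"commands": [{"travel":[0,0,0.0015],"turn":[0,0,0]},{"travel":[0,0,0.003],"turn":[0,0,0]},{"travel":[0,0,0.0045],"turn":[0,0,0]},{"travel":[0,0,0.006],"turn":[0,0,0]},{"travel":[0,0,0.006],"turn":[0,0,0]}]}}

```text
time: 10.0
position: [0.5149, -0.2423, 0.1727]
tool_rot: [3.118, 0.366, 0.001]
ft_force: [0.8, -0.9, 0.4]
grip_width: 0.089
grip_force: 60.0
```

```bash
python3 -c "
from h import *
plan([.5149,-.2419,.17],-76.5)"
```

```text
t 10.0 pos [ 0.5149 -0.2423  0.1727] yawy -76.63 tilt [ 0.0009 -0.0018] q [ 0.77  0.22 -0.43  1.73  0.1   1.21 -1.02] F [ 0.8 -0.9  0.4] M [ 0.07 -0.15  0.02] w 0.089 60.0
travel [ 0.0001 -0.0004  0.0027] turn [ 0.11 -0.02 -0.12]
```

Call:
{"fn": "step_arm", "kwargs": {"commands": [{"travel":[0,0,0.0015],"turn":[0,0,0]},{"travel":[0,0,0.003],"turn":[0,0,0]},{"travel":[0,0,0.0045],"turn":[0,0,0]},{"travel":[0,0,0.005],"turn":[0,0,0]},{"travel":[0,0,0.005],"turn":[0,0,0]}]}}

```text
time: 10.5
position: [0.5152, -0.2422, 0.1681]
tool_rot: [3.118, 0.366, 0.002]
ft_force: [3.1, 1.2, 1.9]
grip_width: 0.086
grip_force: 60.0
```

```bash
python3 -c "
from h import *
plan([.5149,-.2419,.167],-76.5)"
```

```text
t 10.5 pos [ 0.5152 -0.2422  0.1681] yawy -76.61 tilt [ 0.0016 -0.0019] q [ 0.77  0.22 -0.43  1.73  0.1   1.21 -1.02] F [3.1 1.2 1.9] M [ 0.2  -0.49 -0.03] w 0.086 60.0
travel [-0.0002 -0.0003  0.0011] turn [ 0.13 -0.06 -0.11]
```

Light contact: the tip is on the upper wafer. I'll press softly and twist clockwise.

Call:
{"fn": "step_arm", "kwargs": {"commands": [{"travel":[0.0005,0,0.0005],"turn":[0,0,8]},{"travel":[0.0005,0,0.0005],"turn":[0,0,16]},{"travel":[0.0005,0,0.0015],"turn":[0,0,18]},{"travel":[0.0005,0,0.002],"turn":[0,0,20]},{"travel":[0.0005,0,0.002],"turn":[0,0,21]}]}}

```text
time: 11.0
position: [0.5152, -0.2424, 0.1655]
tool_rot: [3.133, -0.21, 0.001]
ft_force: [1.8, -0.5, -0.3]
grip_width: 0.082
grip_force: 60.0
```

```bash
python3 -c "
from h import *
plan([.5149,-.2419,.167],-76.5)"
```

```text
t 11.0 pos [ 0.5152 -0.2424  0.1655] yawy -97.68 tilt [ 0.0005 -0.002 ] q [ 0.74  0.22 -0.39  1.74  0.09  1.2  -1.38] F [ 1.8 -0.5 -0.3] M [ 0.   -0.4  -0.02] w 0.0823 60.0
travel [-0.0003 -0.0004 -0.0015] turn [ 1.200e-01 -2.000e-02 -2.118e+01]
```

It dropped in with no force. Next I'll go through to the gap between the wafers.

Call:
{"fn": "step_arm", "kwargs": {"commands": [{"travel":[0,0,0.001],"turn":[0,0,0]},{"travel":[0,0,0.002],"turn":[0,0,0]},{"travel":[0,0,0.003],"turn":[0,0,0]},{"travel":[0,0,0.0037],"turn":[0,0,0]},{"travel":[0,0,0.0037],"turn":[0,0,0]}]}}

```text
time: 11.5
position: [0.5151, -0.2421, 0.1617]
tool_rot: [3.133, -0.209, 0.0]
ft_force: [2.7, 0.1, -0.5]
grip_width: 0.088
grip_force: 60.0
```

```bash
python3 -c "
from h import *
plan([.5149,-.2419,.162],-76.5)"
```

```text
t 11.5 pos [ 0.5151 -0.2421  0.1617] yawy -97.62 tilt [ 0.0002 -0.0015] q [ 0.74  0.22 -0.39  1.74  0.09  1.19 -1.38] F [ 2.7  0.1 -0.5] M [ 0.17 -0.42 -0.03] w 0.0878 60.0
travel [-0.0002 -0.0001 -0.0003] turn [ 9.000e-02 -1.000e-02 -2.112e+01]
```

Call:
{"fn": "step_arm", "kwargs": {"commands": [{"travel":[0.0005,0,0],"turn":[0,0,-8]},{"travel":[0.0005,0,0],"turn":[0,0,-16]},{"travel":[0.0005,0,0],"turn":[0,0,-24]},{"travel":[0.0005,0,0],"turn":[0,0,-32]},{"travel":[0.0005,0,0],"turn":[0,0,-40]}]}}

```text
time: 12.0
position: [0.5152, -0.2421, 0.1617]
tool_rot: [3.013, 0.884, -0.001]
ft_force: [1.2, -0.5, 0.6]
grip_width: 0.084
grip_force: 60.0
```

Call:
{"fn": "step_arm", "kwargs": {"commands": [{"travel":[0,0,0.001],"turn":[0,0,-1]},{"travel":[0,0,0.002],"turn":[0,0,-2]},{"travel":[0,0,0.003],"turn":[0,0,-2]},{"travel":[0,0,0.0035],"turn":[0,0,-2]}]}}

```text
time: 12.4
position: [0.5155, -0.2422, 0.1585]
tool_rot: [3.0, 0.926, -0.001]
ft_force: [-1.3, 0.7, 4.8]
grip_width: 0.087
grip_force: 60.0
```

```bash
python3 -c "
from h import *
plan([.5149,-.2419,.158],-76.5)"
```

```text
t 12.4 pos [ 0.5155 -0.2422  0.1585] yawy -55.7 tilt [ 0.0001 -0.0018] q [ 0.81  0.23 -0.47  1.74  0.12  1.19 -0.67] F [-1.3  0.7  4.8] M [ 0.4   0.1  -0.04] w 0.0868 60.0
travel [-0.0004 -0.0006  0.0005] turn [ 0.1   0.03 20.8 ]
```

Call:
{"fn": "step_arm", "kwargs": {"commands": [{"travel":[0,0,0.001],"turn":[0,0,-1.5]},{"travel":[0,0,0.0015],"turn":[0,0,-3]},{"travel":[0,0,0.002],"turn":[0,0,-3.5]}]}}

```text
time: 12.7
position: [0.5156, -0.2422, 0.1564]
tool_rot: [2.969, 1.021, -0.001]
ft_force: [-0.8, 1.5, 4.2]
grip_width: 0.088
grip_force: 60.0
```

```bash
python3 -c "
from h import *
plan([.5149,-.2419,.158],-76.5)"
```

```text
t 12.7 pos [ 0.5156 -0.2422  0.1564] yawy -52.06 tilt [ 0.0001 -0.0016] q [ 0.81  0.24 -0.48  1.74  0.12  1.19 -0.61] F [-0.8  1.5  4.2] M [ 0.41  0.16 -0.01] w 0.0881 60.0
travel [-0.0004 -0.0006 -0.0016] turn [ 0.09  0.03 24.44]
```

Call:
{"fn": "step_arm", "kwargs": {"commands": [{"travel":[0,0,0.001],"turn":[0,0,0]},{"travel":[0,0,0.002],"turn":[0,0,0]},{"travel":[0,0,0.002],"turn":[0,0,0]}]}}

```text
time: 13.0
position: [0.5155, -0.2422, 0.1541]
tool_rot: [2.97, 1.019, -0.001]
ft_force: [-0.5, 1.3, 1.2]
grip_width: 0.086
grip_force: 60.0
```

Call:
{"fn": "step_arm", "kwargs": {"commands": [{"travel":[-0.0003,-0.0003,0],"turn":[0,0,8]},{"travel":[-0.0003,-0.0003,0],"turn":[0,0,16]},{"travel":[-0.0003,-0.0003,0],"turn":[0,0,24]},{"travel":[-0.0003,-0.0003,0],"turn":[0,0,24.4]}]}}

```text
time: 13.4
position: [0.5154, -0.2424, 0.1539]
tool_rot: [3.118, 0.368, 0.001]
ft_force: [2.5, 0.4, -1.7]
grip_width: 0.086
grip_force: 60.0
```

```bash
python3 -c "
from h import *
plan([.5149,-.2419,.1406],-76.5)"
```

```text
t 13.4 pos [ 0.5154 -0.2424  0.1539] yawy -76.55 tilt [ 0.0007 -0.002 ] q [ 0.77  0.23 -0.43  1.75  0.11  1.18 -1.03] F [ 2.5  0.4 -1.7] M [ 0.08 -0.38  0.06] w 0.0862 60.0
travel [-0.0004 -0.0006  0.0133] turn [ 0.12 -0.01 -0.05]
```

Both wafers are passed. I'll go down into the plug, straight and gently.

Call:
{"fn": "step_arm", "kwargs": {"commands": [{"travel":[0,0,0.0015],"turn":[0,0,0]},{"travel":[0,0,0.003],"turn":[0,0,0]},{"travel":[0,0,0.0045],"turn":[0,0,0]},{"travel":[0,0,0.005],"turn":[0,0,0]}]}}

```text
time: 13.8
position: [0.5155, -0.2424, 0.1497]
tool_rot: [3.117, 0.369, 0.001]
ft_force: [0.2, 0.7, 4.7]
grip_width: 0.088
grip_force: 60.0
```

```bash
python3 -c "
from h import *
plan([.5149,-.2419,.1406],-76.5)"
```

```text
t 13.8 pos [ 0.5155 -0.2424  0.1497] yawy -76.48 tilt [ 0.0011 -0.0022] q [ 0.77  0.24 -0.43  1.75  0.11  1.17 -1.03] F [0.2 0.7 4.7] M [ 0.22 -0.02  0.06] w 0.0879 60.0
travel [-0.0004 -0.0007  0.0091] turn [ 0.14 -0.03  0.02]
```

Call:
{"fn": "step_arm", "kwargs": {"commands": [{"travel":[0,0,0.0015],"turn":[0,0,1]},{"travel":[0,0,0.003],"turn":[0,0,-1]},{"travel":[0,0,0.0045],"turn":[0,0,1]},{"travel":[0,0,0.005],"turn":[0,0,0]}]}}

```text
time: 14.2
position: [0.5155, -0.2424, 0.1448]
tool_rot: [3.118, 0.368, 0.001]
ft_force: [0.2, 1.1, 3.0]
grip_width: 0.086
grip_force: 60.0
```

```bash
python3 -c "
from h import *
plan([.5149,-.2419,.1406],-76.5)"
```

```text
t 14.2 pos [ 0.5155 -0.2424  0.1448] yawy -76.53 tilt [ 0.001  -0.0022] q [ 0.77  0.24 -0.43  1.76  0.11  1.16 -1.03] F [0.2 1.1 3. ] M [ 0.21 -0.14 -0.01] w 0.0858 60.0
travel [-0.0004 -0.0006  0.0042] turn [ 0.14 -0.02 -0.03]
```

Call:
{"fn": "step_arm", "kwargs": {"commands": [{"travel":[0,0,0.0015],"turn":[0,0,0]},{"travel":[0,0,0.003],"turn":[0,0,0]},{"travel":[0,0,0.0045],"turn":[0,0,0]},{"travel":[0,0,0.0055],"turn":[0,0,0]},{"travel":[0,0,0.0055],"turn":[0,0,0]}]}}

```text
time: 14.7
position: [0.5151, -0.2426, 0.1402]
tool_rot: [3.117, 0.368, -0.0]
ft_force: [-3.8, 1.6, 10.9]
grip_width: 0.091
grip_force: 60.0
```

```bash
python3 -c "
from h import *
plan([.5149,-.2419,.1406],-76.5)"
```

```text
t 14.7 pos [ 0.5151 -0.2426  0.1402] yawy -76.55 tilt [ 0.0002 -0.0026] q [ 0.77  0.25 -0.43  1.76  0.11  1.15 -1.03] F [-3.8  1.6 10.9] M [0.3  0.65 0.04] w 0.0911 60.0
travel [-0.0001 -0.0007 -0.0004] turn [ 0.15  0.02 -0.05]
```

It's home, with the shoulder on the plate at 11 N. Now I'll turn it clockwise.

Call:
{"fn": "step_arm", "kwargs": {"commands": [{"travel":[-0.0004,0,-0.0005],"turn":[0,0,7]},{"travel":[-0.0004,0,-0.0005],"turn":[0,0,14]},{"travel":[-0.0004,0,-0.0005],"turn":[0,0,21]},{"travel":[-0.0004,0,-0.0005],"turn":[0,0,28]},{"travel":[-0.0004,0,-0.0005],"turn":[0,0,35]}]}}

```text
time: 15.2
position: [0.5151, -0.2422, 0.1402]
tool_rot: [3.083, -0.593, 0.002]
ft_force: [-1.0, 1.4, 8.9]
grip_width: 0.088
grip_force: 60.0
```

```bash
python3 -c "
from h import *
plan([.5151,-.2424,.1402],-170)"
```

```text
t 15.2 pos [ 0.5151 -0.2422  0.1402] yawy -111.77 tilt [ 0.0008 -0.0021] q [ 0.71  0.24 -0.36  1.77  0.09  1.15 -1.63] F [-1.   1.4  8.9] M [0.36 0.27 0.29] w 0.0876 60.0
travel [ 0.0001  0.0001 -0.    ] turn [ 4.000e-02 -1.300e-01  5.823e+01]
```

Call:
{"fn": "step_arm", "kwargs": {"commands": [{"travel":[0,0,0],"turn":[0,0,7]},{"travel":[0,0,0],"turn":[0,0,14]},{"travel":[0,0,0],"turn":[0,0,21]},{"travel":[0,0,0],"turn":[0,0,28]},{"travel":[0,0,0],"turn":[0,0,35]}]}}

```text
time: 15.7
position: [0.5151, -0.242, 0.1402]
tool_rot: [2.763, -1.493, 0.002]
ft_force: [-1.6, 0.5, 8.9]
grip_width: 0.087
grip_force: 60.0
```

```bash
python3 -c "
from h import *
plan([.5151,-.2424,.1402],-170)"
```

```text
t 15.7 pos [ 0.5151 -0.242   0.1402] yawy -146.75 tilt [ 0.0008 -0.0018] q [ 0.65  0.23 -0.29  1.77  0.07  1.15 -2.23] F [-1.6  0.5  8.9] M [0.61 0.15 0.41] w 0.0866 60.0
travel [ 0.0003  0.0002 -0.    ] turn [-1.000e-02 -1.100e-01  2.325e+01]
```

Call:
{"fn": "step_arm", "kwargs": {"commands": [{"travel":[0,0,0],"turn":[0,0,6]},{"travel":[0,0,0],"turn":[0,0,12]},{"travel":[0,0,0],"turn":[0,0,17]},{"travel":[0,0,0],"turn":[0,0,21]},{"travel":[0,0,0],"turn":[0,0,23]}]}}

```text
time: 16.2
position: [0.5153, -0.2419, 0.1402]
tool_rot: [2.414, -2.01, 0.003]
ft_force: [-0.8, 2.1, 8.0]
grip_width: 0.086
grip_force: 60.0
```

Call:
{"fn": "step_arm", "kwargs": {"commands": [{"travel":[0,0,0],"turn":[0,0,0]},{"travel":[0,0,0],"turn":[0,0,0]},{"travel":[0,0,0],"turn":[0,0,0]}]}}

```text
time: 16.5
position: [0.5153, -0.2419, 0.1402]
tool_rot: [2.416, -2.008, 0.003]
ft_force: [-1.1, 1.8, 7.8]
grip_width: 0.089
grip_force: 60.0
```

```bash
python3 - <<'E'
from h import *
plan([.5151,-.2424,.1402],-170)
o=np.zeros((600,800,3),np.uint8)
im=ctrl.get_image('side');x,y=map(int,proj('side',[.59,-.23,.13]))
o[:,:400]=cv2.resize(im[y-45:y+45,x-20:x+40],(400,600),interpolation=cv2.INTER_CUBIC)
im=ctrl.get_image('top');x,y=map(int,proj('top',[.6,-.2,.13]))
o[:400,400:]=cv2.resize(im[y-50:y+50,x-50:x+50],(400,400),interpolation=cv2.INTER_CUBIC)
cv2.imwrite('pics/end.png',o[:,:,::-1])
E
```

```text
t 16.5 pos [ 0.5153 -0.2419  0.1402] yawy -169.46 tilt [ 0.0012 -0.0017] q [ 0.61  0.23 -0.24  1.77  0.06  1.15 -2.61] F [-1.1  1.8  7.8] M [0.65 0.03 0.37] w 0.0887 60.0
travel [ 0.0005  0.0003 -0.    ] turn [-0.05 -0.11  0.54]
```

View pics/end.png

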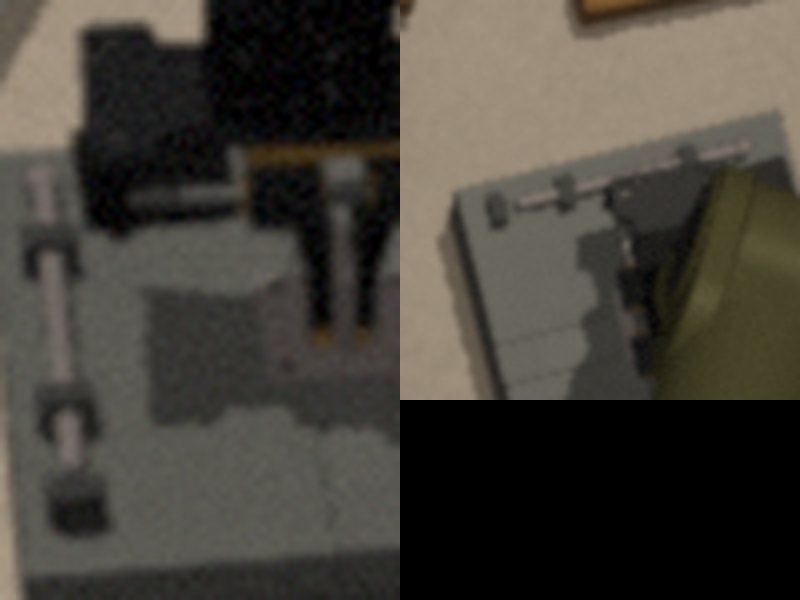

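The bolt has been drawn out of its keeper, and the key is home and turned about 93°. Handing in.

```bash
python3 -c "
from bench import ctrl
print(ctrl.close_job())"
```

```text
the job is handed in; nothing more can be done
None
```

The rectangular-bow key is home in the lock and turned clockwise about 93° (tool rotation), still gripped at 60 N with the latch bolt drawn; I handed the job in at about 16.5 s, and no verdict came back.

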